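# Tuck the heat-sink plate under the cover leaf and hold it down

## Task

Pick up the finned heat-sink plate with the long bare tongue and slide the tongue, straight and centred, under the hinged steel leaf on the opened control unit until it is fully home against the stop under the leaf; the leaf must not be lifted. Then press the plate down flat on its seat against the two sprung contacts and finish while still holding it pressed there: do not let go. Leave everything else on the bench where it is.

Things in the scene. Friction and masses are not known exactly. Their poses are not given: they have to be found in the camera images.
- plate: loose aluminium heat-sink plate, 80 to 165 g: base 100 (x) x 64 (y) x 3 mm, origin at the centre of its underside, z up. On its rear half stand five fins parallel to x: a block x -46 to -2 mm, y -17 to 17 mm, top 30 mm above the underside; grasp it across (along y). The front, x -2 to 50 mm, is a bare 3 mm tongue; +x points to its front edge. Starts flat on the bench, fins up
- fins_top (a point): point on the plate at the middle of the fins' tops: 24 mm behind the plate's origin (x = -24 mm), 30 mm above its underside
- housing: fixed opened control unit, aluminium tray 180 (x) x 160 (y) mm with green board; black rim 26 mm and chips up to 27 mm above the bench. Origin at the centre of its underside, at bench height; +x is the way the plate slides under the leaf. The two cheeks of the leaf's hinge, at x = 66, y = +-50 mm, reach 44 mm above the bench
- seat (a point): point on top of the raised flat seat (30 mm above the bench; housing x -61 to 36, y -30 to 30 mm) where the plate's origin comes when home; axes as the housing's, z up. A stop block 6 mm higher than the seat, under the leaf, meets the plate's front edge when the plate's origin is 1 mm beyond this point in x
- leaf (a joint): hinge of the thin steel leaf, 60 g, held down only by its weight, 90 mm wide (y), level over the stop and the front of the seat. 0 = level, grows (rad) as its free edge rises. Axis at housing x = 66 mm, 41 mm above the bench; the leaf reaches 73 mm from it towards -x. Underside 10 mm above the seat, top 12 mm; its last 9 mm flare up by 3 mm as a lead-in
- leaf_edge (a point): middle of the leaf's free (flared) edge, at housing x = -7 mm, about 43 mm above the bench when the leaf lies level; the home plate reaches 43 mm in under it and the fins end 9 mm short of it
- plunger_l (a joint): left (+y) sprung brass contact, a dome of 6 mm radius in the seat at housing x = -38, y = 18 mm: under the middle of the fins when the plate is home. At 0 it stands 3 mm proud of the seat; the value is how far it is pressed down (m), 0.003 with the plate flat on the seat. Pushes up with 2.5 N at 0, 4 N at 0.003
- plunger_r (a joint): right (-y) sprung contact, the same at y = -18 mm. Together the two lift the plate off the seat unless it is pressed down with about 8 N.
- small_sink: bystander: loose square finned heat sink 40 x 40 x 30 mm without a tongue, beyond the plate; origin at the centre of its underside
- spool: bystander: solder spool, 50 mm across, 40 mm high, standing; origin at the centre of its underside
- flux: bystander: white bottle, 40 mm across, 85 mm high, standing; origin at the centre of its underside
- driver: bystander: screwdriver lying on the bench; origin under its middle
- brush: bystander: brush lying on the bench; origin under its middle
Mind the look-alikes: they are no part of the job. Of the things that look like the plate, take the one that is farthest to the robot's left at the start.

How it is judged (in metres and radians):
On the way, in this order (a step that is already met when the one before it is completed fails the run):
1. the plate is lifted clear of the bench (height (world z) of plate above 0.028 m), for 0.2 s.
2. the tongue is under the lying leaf, close to the stop, straight and centred (x of plate in the frame of seat above -0.006 m and y of plate in the frame of seat between -0.008 and 0.008 m and angle between the x axis of plate and the x axis of seat, either way round below 0.1 rad and z of plate in the frame of seat below 0.009 m and value of joint leaf below 0.06 rad), for 0.2 s.
At the end, for the whole second after the job is handed in: Tongue under the leaf within 7 mm of the stop, centred within 8 mm, straight within 0.1 rad; plate flat (2 mm, 0.04 rad), both contacts pressed at least 2.1 of their 3 mm, leaf level (below 0.03 rad), fingers still holding the plate down (over 1 N), at rest (x of plate in the frame of seat above -0.006 m and y of plate in the frame of seat between -0.008 and 0.008 m and angle between the x axis of plate and the x axis of seat, either way round below 0.1 rad and z of plate in the frame of seat below 0.002 m and angle between plate's own z axis and vertical below 0.04 rad and value of joint each of plunger_l, plunger_r above 0.0021 m and value of joint leaf below 0.03 rad and contact force between the fingers and plate above 1 N and linear speed of plate below 0.02 m/s); the arm keeps its last pose, push and grip.
It fails at once if the leaf is lifted (more than 0.06 rad, about 4 mm at its edge) (value of joint leaf above 0.06 rad).
It fails at once if a bystander is disturbed (moved more than 25 mm) (distance of any of small_sink, spool, flux, driver, brush from where it was at the start of the episode above 0.025 m).
It also fails if it takes over 38 s, if anything falls off the work surface, if the arm or the gripper's body presses on something with over 40 N, if the wrist force passes 120 N, or if a joint passes its speed limit or range.

## Robot

A 7-joint arm with a two-finger parallel gripper is mounted at the origin on the work surface. World frame = base frame: x ahead of the robot, y to its left, z up, the work surface at z = 0. Lengths are in m, angles in degrees, forces in N, time in s.
With the tool pointing down it reaches from about 0.425 to 0.875 m from the base axis. Payload 4.7 kg.
Tool frame: the origin (TCP) lies on the front face of the gripper's body, between the roots of the fingers; the fingertips stand 70 mm ahead of it and the grasp point (between the pads) lies 51 mm ahead of it (tip_extent is the distance from the TCP to the fingertips, in m); z points along the fingers, y is the direction in which the jaws open and shut (so a half turn about z gives the same grasp; the last joint's range is limited). The gripper opens to 87 mm and grips with 3 to 60 N. Pads are 19 mm wide; open, the fingers measure 117 mm over their backs; the gripper's body (75 mm by 190 mm) begins 51 mm behind the grasp point.
Start: joints at [70.823, 18.392, -4.016, 83.108, 1.295, 78.541, -3.26], TCP at [0.222, -0.611, 0.292] pointing down, gripper open.
Joint ranges: [-163.93, 163.93], [-17.29, 119.83], [-79.2, 71.16], [3.27, 140.29], [-89.18, 269.18], [5.43, 117.66], [-154.24, 154.24]. Speed limits (degrees/s): [147.25, 147.25, 180, 180, 180, 180, 180].

## Interface

Orientations are given as [roll, pitch, yaw] about the fixed x, y, z axes, in that order (R = Rz(yaw) Ry(pitch) Rx(roll)).
In Python, from cell import * gives the robot as it stands.
- The arm moves only by the tool carry_out, never from a script. Its argument "increments" is text: rows parted by semicolons, each of 7 numbers parted by spaces: the opening, from 0 (shut) to 1 (fully open), then the shift along the tool's x, y, z in m, then the turn, a rotation vector about the tool's x, y, z in degrees. A call has 1 to 20 rows; each row shifts and turns the pose as measured when the row begins, along the tool's axes as they then stand; what a row does not reach is not made up. A row lasts 1/8 s, in which the tool goes at most 62.5 mm and 10.7 degrees, less where a joint would pass 70% of its speed; a pose out of reach is approached as far as the arm can. A call is refused whole if a number of a shift passes 0.0625 or a number of a turn 10.7, either way. A call with a gripper value outside its range is refused whole. The fingers move at their own pace and stop on an object; "force" is the grip in N (left out, the last holds). Time passes only in rows, so rows that do not move let the fingers close. It gives the time, the measured TCP pose, the force and the opening at its end, in the units of the state.
- get_obs(): the state, without advancing time (a new reading comes with each control period).
- read_camera(name): name is "side" or "top" or "wrist"; returns a dict with "img" (480x640x3 uint8, blue, green, red), "fx", "fy", "cx", "cy" (pixels), "world_from_camera" (4x4, takes a point from camera to world coordinates). Camera axes: x right, y down, z forward; pixel columns grow to the right and rows downward; lengths in m; the calibration is good to about 2 mm. The wrist camera is an equidistant fisheye: a pixel r from the principal point sees the ray r / f radians off the axis. A picture is of the moment at which its call begins. There is no depth.
- sign_off(): hands the job in, once; it reports no verdict.
Trained networks look in a picture, given as the dict that the camera call returned (one of the last four; its "shot" number tells which), for a name from the list of things; names that differ only in an ending like _2 or _b are one class to them, and where a whole thing is asked for, a point or a joint stands for the part that bears it (a point fixed in the world has none). Each returns a list of dicts, best first, with "confidence" (0 to 1); they miss things now and then, are a little off and sometimes report something else, mostly with a low value. They report only what shows in the picture. A call takes as long as a camera call. They do not tell look-alikes from the thing itself.
- masks_of(target, picture): "pixels" (480x640 bool, what is visible of it) and "bbox" ([left, top, right, bottom] in pixels, round what is visible of it).
The state is a dict: "time_s": time; "qpos": joint angles; "joint_velocities": joint speeds; "effort": joint torques, N m; "tool_pos": TCP position; "tool_rot": TCP orientation; "force": force on the tool from outside, world axes, zero at the start; "wrist_torque": the same for the moment, N m; "grip_width": finger opening in m.
Only numpy, scipy, OpenCV 4.12 (cv2) and the standard library are available. Lean on these libraries where they do the work, as an engineer would, in place of code of your own. Each camera call takes 0.05 s, during which the arm holds its last target.

## Working session

There is one attempt and no reset: what is moved stays moved. The work goes in short steps, Python scripts to look and compute and a tool call to move; the robot and the scene stay as the last step left them, time stands still between calls to the robot, and variables do not carry over. Pictures are saved under pics/ and viewed, and the job is handed in when it is done.

Besides the shell and the picture viewer there is one more tool, called after "Request:" as a command line: name --argument value ..., lists and objects as JSON in quotes. carry_out: Moves the arm, as the interface text tells. Its arguments: {"type":"object","properties":{"increments":{"type":"string"},"force":{"type":"number"}},"required":["increments"]}

```bash
ls; mkdir -p pics
python3 - <<'E'
from cell import *
import cv2
print(get_obs())
for n in ["top","side","wrist"]:
    p=read_camera(n); cv2.imwrite(f"pics/{n}0.png",p["img"])
    print(n,p["fx"],p["fy"],p["cx"],p["cy"],p["world_from_camera"],p["shot"])
    for t in ["plate","housing","leaf"]:
        for m in masks_of(t,p): print(t,m["confidence"],m["bbox"])
E
```

```text
pics
{'time_s': 0.0, 'qpos': array([70.8233409 , 18.4383643 , -4.0167953 , 83.17578812,  1.29555647,
       78.54176882, -3.2612853 ]), 'joint_velocities': array([ 0.02114327,  0.0012333 ,  0.0705856 , -0.06225688, -0.04845833,
        0.01257113, -0.03185079]), 'effort': array([-1.06649820e-04, -4.91288853e+01, -4.03957246e-01, -3.12527061e+01,
       -6.38999976e-02,  4.36241738e-02,  1.89007865e-04]), 'tool_pos': array([ 0.22196798, -0.61046458,  0.29116169]), 'tool_rot': array([-1.79889362e+02,  6.02239536e-03,  1.99864592e+01]), 'force': array([-0.0274352 ,  1.02557013, -0.52149655]), 'wrist_torque': array([-0.00857429, -0.01624985, -0.03433063]), 'grip_width': 0.08702789560252776}
top 579.0114636423277 579.0114636423277 331.68024808608254 233.13902379752764 [[ 0.0061665  -0.9945734   0.10385431  0.40644228]
 [-0.99995831 -0.00683242 -0.00605757 -0.01214191]
 [ 0.00673427 -0.10381263 -0.99457407  1.54894736]
 [ 0.          0.          0.          1.        ]] 1
plate 0.95 [298.0, 218.9, 333.5, 258.8]
plate 0.94 [250.7, 207.6, 275.4, 242.4]
plate 0.65 [376.4, 304.6, 414.4, 344.7]
[... 277 characters left out ...]
60023744 [[-0.88314059 -0.2500424   0.39691497  0.15574591]
 [-0.46900021  0.48879113 -0.73560998  0.75014667]
 [-0.01007483 -0.83580023 -0.54894123  0.64418413]
 [ 0.          0.          0.          1.        ]] 2
plate 0.67 [426.7, 241.6, 477.2, 276.8]
plate 0.58 [233.2, 305.2, 289.3, 341.6]
housing 0.69 [309.4, 204.9, 413.7, 255.9]
leaf 0.79 [332.7, 206.0, 372.6, 226.9]
wrist 371.64829954431775 371.64829954431775 321.58957727973353 237.09029750264426 [[ 0.34175603 -0.9034022  -0.25897351  0.29442088]
 [-0.93978801 -0.32818802 -0.09534735 -0.58545215]
 [ 0.001145    0.27596573 -0.96116679  0.38381211]
 [ 0.          0.          0.          1.        ]] 3
plate 0.73 [16.9, 0.0, 72.5, 69.1]
```

View pics/top0.png

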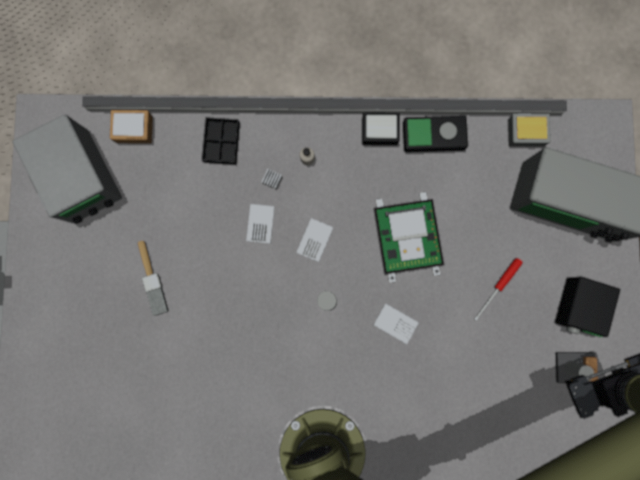

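View pics/side0.png

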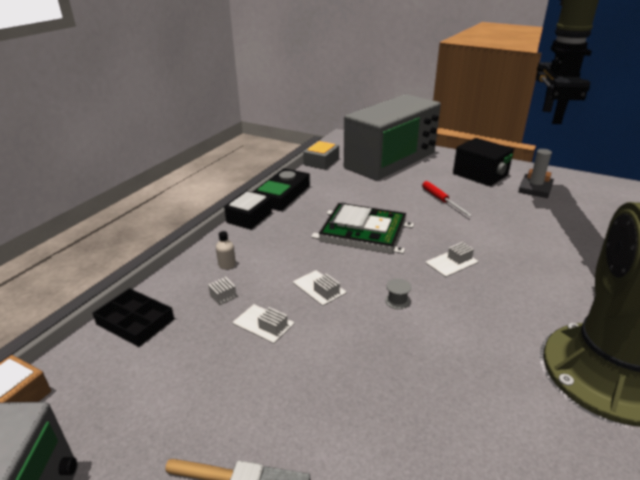

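Run:
```python
import cv2
i=cv2.imread("pics/top0.png")[150:360,230:540]
cv2.imwrite("pics/crop0.png",cv2.resize(i[:, :200],None,fx=4,fy=2.85*1.0,interpolation=cv2.INTER_CUBIC))
a=i[40:120,0:120]; cv2.imwrite("pics/cropA.png",cv2.resize(a,None,fx=6,fy=6,interpolation=cv2.INTER_CUBIC))
b=i[30:140,130:230]; cv2.imwrite("pics/cropB.png",cv2.resize(b,None,fx=5,fy=5,interpolation=cv2.INTER_CUBIC))
```

```text
(no output)
```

View pics/cropA.png

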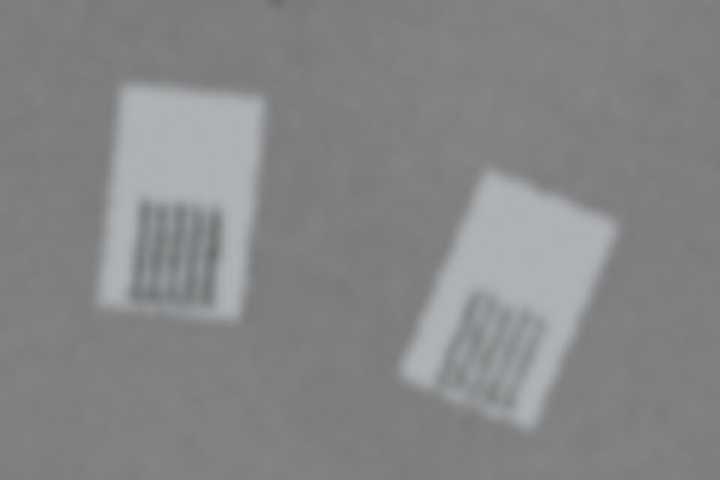

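View pics/cropB.png

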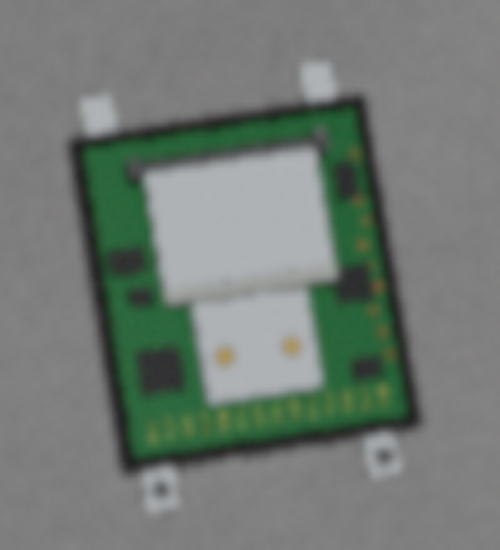

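The leftmost plate is at about pixel (262,225) in the top view, with its fins towards the robot. The housing is at about (408,236), leaf at the far side, with the contacts visible at about (406,250) and (418,248). I'll measure both.

```bash
cat > h.py <<'E'
import numpy as np, cv2
def ray(p,uv):
    uv=np.asarray(uv,float)
    return p["world_from_camera"],(uv-[p["cx"],p["cy"]])/p["fx"]
def onplane(p,uv,z,fish=False):
    T,n=ray(p,uv); n=np.atleast_2d(n)
    if fish:
        r=np.linalg.norm(n,axis=1,keepdims=True)+1e-12
        d=np.hstack([n/r*np.sin(r),np.cos(r)])
    else: d=np.hstack([n,np.ones((len(n),1))])
    d=d@T[:3,:3].T; o=T[:3,3]
    return o+d*((z-o[2])/d[:,2])[:,None]
def proj(p,X,fish=False):
    T=p["world_from_camera"]; X=np.atleast_2d(X); c=(X-T[:3,3])@T[:3,:3]
    if fish:
        rh=np.linalg.norm(c[:,:2],axis=1,keepdims=True)+1e-12; th=np.arctan2(rh,c[:,2:3])
        n=c[:,:2]/rh*th
    else: n=c[:,:2]/c[:,2:]
    return n*p["fx"]+[p["cx"],p["cy"]]
def rectfit(p,mask,z,fish=False):
    cs,_=cv2.findContours(mask.astype(np.uint8),cv2.RETR_EXTERNAL,cv2.CHAIN_APPROX_NONE)
    c=max(cs,key=cv2.contourArea)[:,0,:].astype(float)
    W=onplane(p,c,z,fish)[:,:2]
    return W,cv2.minAreaRect((W*1000).astype(np.float32))
E
python3 - <<'E'
from cell import *
from h import *
for n in ["top"]:
    p=read_camera(n)
    for t,z in [("plate",.003),("housing",.026),("leaf",.042),("small_sink",.03),("flux",.06),("spool",.04)]:
        for m in masks_of(t,p)[:2 if t!="small_sink" else 1]:
            W,r=rectfit(p,m["pixels"],z); print(t,m["confidence"],m["bbox"],np.round(r[0],1),np.round(r[1],1),r[2])
    # contacts : brass-ish pixels, housing
    img=p["img"].astype(int); roi=img[240:256,398:428]
    s=roi[:,:,2]-roi[:,:,0]; print(s)
E
```

```text
plate 0.71 [246.5, 208.1, 273.7, 240.5] [591.3 172.8] [ 66.6 102.7] 83.88871765136719
plate 0.65 [298.9, 218.3, 335.4, 260.8] [549.7  24.2] [ 66.5 101. ] 68.09891510009766
housing 0.72 [368.5, 192.0, 443.1, 283.0] [ 555.3 -224. ] [221.  165.3] 8.25505542755127
leaf 0.72 [388.8, 208.3, 425.8, 238.7] [ 590.  -219.4] [77.1 90.1] 10.329278945922852
small_sink 0.77 [259.1, 168.2, 282.5, 186.8] [708.3 141.3] [43.2 42.4] 64.59223175048828
flux 0.51 [298.5, 149.0, 314.7, 168.0] [763.5  46. ] [45.4 39.3] 0.4517562985420227
spool 0.21 [372.6, 194.4, 444.3, 282.0] [ 556.  -220.9] [219.1 161.8] 8.707003593444824
[[ -3  -4  -4  -4  -4  -3  -4  -4  -6  -7  -6  -6  -6  -7  -7  -7  -6  -8
   -7  -7  -7  -7  -8  -9 -11 -15 -17 -17 -15 -10]
 [ -6  -7  -6  -7  -7  -6  -7  -6  -7  -6  -7  -7  -7  -7  -7  -7  -7  -6
   -7  -6  -7  -7  -7  -9 -12 -14 -18 -16 -15 -14]
 [ -8  -8  -8  -6  -7  -7  -7  -7  -7  -8  -7  -7  -6  -7  -7  -7  -7  -7
   -6  -7  -7  -7  -7  -8 -10 -13 -18 -17 -17 -18]
 [ -9  -7  -7  -7  -7  -6  -6  -7  -7  -7  -7  -7  -7  -7  -7  -7  -7  -7
   -7  -7  -7  -7  -6  -7  -9 -12 -16 -17 -
[... 808 characters left out ...]
 -7  -6  -6  -6  -7  -4
    7  28  41  29   5  -5  -7  -9 -12 -16 -18 -16]
 [-14  -9  -7  -6   3  33  69  68  34   4  -5  -7  -7  -7  -7  -7  -8  -6
   -3   4  10   5  -2  -6  -8  -9 -11 -15 -16 -17]
 [-16 -10  -7  -6   0  20  44  44  19   0  -6  -7  -7  -8  -7  -7  -7  -7
   -7  -6  -4  -5  -6  -7  -8  -9 -11 -15 -16 -17]
 [-16 -11  -8  -7  -5   2  12  11   2  -5  -7  -6  -7  -6  -7  -7  -7  -6
   -7  -7  -7  -7  -6  -7  -7  -8 -10 -13 -17 -17]
 [-16 -11  -8  -7  -7  -5  -4  -3  -6  -6  -7  -7  -7  -7  -7  -7  -7  -7
   -7  -7  -6  -7  -7  -6  -7  -8  -9 -12 -18 -18]
 [-17 -14  -8  -7  -7  -7  -7  -8  -7  -7  -7  -7  -7  -6  -7  -7  -7  -7
   -7  -7  -7  -7  -7  -7  -7  -8  -8 -12 -17 -18]]
```

Request:
carry_out --increments "1 0.044 -0.0186 0 0 0 0;1 0.044 -0.0186 0 0 0 0;1 0.044 -0.0186 0 0 0 3;1 0.044 -0.0186 0 0 0 3;1 0.044 -0.0186 0 0 0 3;1 0.044 -0.0186 0 0 0 3;1 0.044 -0.0186 0 0 0 3;1 0.044 -0.0186 0 0 0 3"

```text
time_s: 1.95
tool_pos: [0.5298, -0.3804, 0.2924]
tool_rot: [179.7, 0.0, 0.7]
force: [-0.2, -0.8, 0.1]
grip_width: 0.0869
```

```bash
cat > rel.py <<'E'
import sys
from cell import *
import numpy as np
from scipy.spatial.transform import Rotation as R
def rel(target,yaw):
    o=get_obs(); Rt=R.from_euler('xyz',o["tool_rot"],degrees=True)
    T=R.from_euler('xyz',[180,0,yaw],degrees=True)
    d=Rt.inv().apply(np.array(target)-o["tool_pos"]); w=(Rt.inv()*T).as_rotvec(degrees=True)
    print("t",round(o["time_s"],2),"pos",o["tool_pos"].round(4),"rot",o["tool_rot"].round(2),"F",o["force"].round(1),"grip",round(o["grip_width"],4))
    print("shift",d.round(4),"turn",w.round(2))
if __name__=="__main__":
    a=[float(x) for x in sys.argv[1:]]; rel(a[:3],a[3]); print(get_obs()["qpos"].round(1))
E
python3 rel.py .52 .16 .25 -6
python3 - <<'E'
from cell import *
from h import *
p=read_camera("top"); 
img=p["img"].astype(int); s=img[:,:,2]-img[:,:,0]+5.
for (a,b,c,d) in [(244,256,401,409),(244,256,414,423)]:
    w=np.clip(s[a:b,c:d],0,None); v,u=np.mgrid[a:b,c:d]
    uv=[(w*u).sum()/w.sum(),(w*v).sum()/w.sum()]; print(uv,onplane(p,uv,.0315))
# plate rectangle by threshold
g=cv2.cvtColor(p["img"],cv2.COLOR_BGR2GRAY)
print(g[225,240:285], )
E
```

```text
t 1.95 pos [ 0.5298 -0.3804  0.2924] rot [1.7975e+02 4.0000e-02 7.2000e-01] F [-0.2 -0.8  0.1] grip 0.0869
shift [-0.003  -0.5406  0.0401] turn [0.25 0.03 6.72]
[ 44.   19.2 -13.8  82.5   4.8  78.8 -59.3]
[np.float64(404.51409395973155), np.float64(250.81476510067114)] [[ 0.51949127 -0.21314608  0.0315    ]]
[np.float64(417.95369030390736), np.float64(248.76266280752532)] [[ 0.52513709 -0.24856364  0.0315    ]]
[135 134 133 133 132 131 134 150 171 183 186 185 175 146 134 148 140 141
 154 141 138 154 146 150 159 149 155 175 185 186 185 176 155 137 132 133
 133 132 131 132 132 133 135 135 133]
```

Request:
carry_out --increments "1 -0.01 -0.0375 0 0 0 0;1 -0.01 -0.0375 0 0 0 0;1 -0.005 -0.0375 0 0 0 0;1 -0.005 -0.0375 0 0 0 0;1 0 0 0 0 0 0"

```text
time_s: 2.62
tool_pos: [0.5042, -0.218, 0.291]
tool_rot: [-179.9, -0.3, 1.5]
force: [0.9, -0.4, 0.2]
grip_width: 0.0873
```

Run:
```python
from cell import *
from h import *
o=get_obs();print(o["tool_pos"],o["tool_rot"])
p=read_camera("wrist"); cv2.imwrite("pics/w1.png",p["img"]); print(p["world_from_camera"])
np.savez("w1.npz",**{k:v for k,v in p.items()})
H=np.array([.5223,-.2309]);c,s=np.cos(np.radians(9.06)),np.sin(np.radians(9.06))
im=p["img"].copy()
def hp(x,y,z): q=H+np.array([[c,-s],[s,c]])@np.array([x+.038,y]); return [*q,z]
for X in [(-.061,-.03,.03),(-.061,.03,.03),(-.007,-.045,.043),(-.007,.045,.043),(-.038,.018,.033),(-.038,-.018,.033),(-.09,-.08,.026),(-.09,.08,.026),(.09,-.08,.026),(.09,.08,.026)]:
    uv=proj(p,hp(*X),True)[0]; print(X,uv.round(1)); cv2.drawMarker(im,tuple(int(round(a)) for a in uv),(0,0,255),0,8,1)
cv2.imwrite("pics/w1m.png",im)
```

```text
[ 0.50418506 -0.21801219  0.29104796] [-179.94939571   -0.31075787    1.50252678]
[[ 2.61935552e-02 -9.62442955e-01 -2.70217424e-01  5.80531195e-01]
 [-9.99656872e-01 -2.51677913e-02 -7.26083449e-03 -2.16622985e-01]
 [ 1.87363263e-04  2.70314892e-01 -9.62771948e-01  3.83141911e-01]
 [ 0.00000000e+00  0.00000000e+00  0.00000000e+00  1.00000000e+00]]
(-0.061, -0.03, 0.03) [368.1 215.7]
(-0.061, 0.03, 0.03) [307.2 223.5]
(-0.007, -0.045, 0.043) [379.6 159.9]
(-0.007, 0.045, 0.043) [282.4 172.4]
(-0.038, 0.018, 0.033) [316.2 199.4]
(-0.038, -0.018, 0.033) [353.6 194.6]
(-0.09, -0.08, 0.026) [418.4 236.5]
(-0.09, 0.08, 0.026) [263.1 256.3]
(0.09, -0.08, 0.026) [400.   57.2]
(0.09, 0.08, 0.026) [234.7  78.6]
```

View pics/w1m.png

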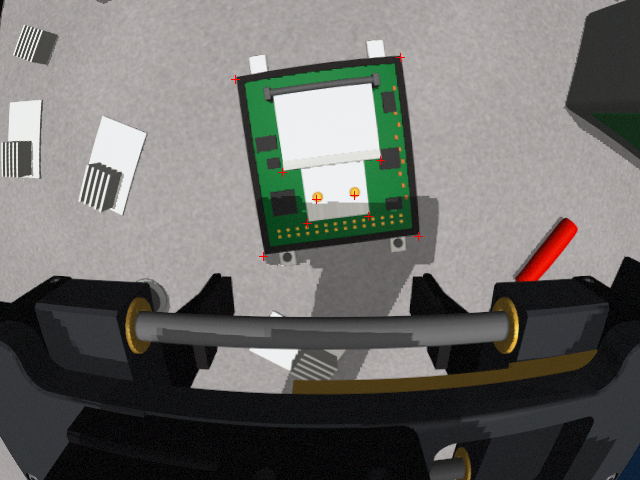

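Request:
carry_out --increments "1 -0.0 -0.05 0 0 0 1;1 -0.0 -0.05 0 0 0 1;1 0 -0.05 0.01 0 0 1;1 0 -0.05 0.01 0 0 1;1 0.005 -0.05 0.01 0 0 1;1 0.005 -0.05 0.01 0 0 1;1 0.005 -0.05 0.01 0 0 1;1 0.005 -0.035 0 0 0 0;1 0 0 0 0 0 0"

```text
time_s: 3.8
tool_pos: [0.5484, 0.158, 0.2395]
tool_rot: [179.9, -0.7, -7.2]
force: [-0.3, -0.7, -0.2]
grip_width: 0.0871
```

```bash
python3 - <<'E'
from cell import *
from h import *
o=get_obs();print(o["tool_pos"],o["tool_rot"],o["qpos"].round(0))
p=read_camera("wrist"); cv2.imwrite("pics/w2.png",p["img"])
for m in masks_of("plate",p)[:3]:
    W,r=rectfit(p,m["pixels"],.003,True); print(m["confidence"],m["bbox"],np.round(r[0],1),np.round(r[1],1),r[2])
P=np.array([.5913,.1728]);a=np.radians(-6.1);c,s=np.cos(a),np.sin(a)
im=p["img"].copy()
for X in [(-.05,-.032,.003),(-.05,.032,.003),(.05,-.032,.003),(.05,.032,.003),(-.046,.017,.03),(-.046,-.017,.03),(-.002,.017,.03),(-.002,-.017,.03)]:
    uv=proj(p,[*(P+np.array([[c,-s],[s,c]])@X[:2]),X[2]],True)[0]; print(X,uv.round(1)); cv2.drawMarker(im,tuple(int(round(a)) for a in uv),(0,0,255),0,8,1)
cv2.imwrite("pics/w2m.png",im)
E
python3 rel.py .567 .1755 .2 -6
```

```text
[0.54842527 0.15799731 0.23947955] [179.89366919  -0.67350119  -7.1644412 ] [  13.   13.  -36.   98.    9.   71. -123.]
0.93 [414.0, 139.9, 503.5, 257.1] [552.3  24.6] [ 66.6 102.4] 66.70793151855469
0.62 [261.6, 117.3, 338.1, 230.4] [594.2 171.4] [ 65.5 103.7] 84.6719741821289
(-0.05, -0.032, 0.003) [334.5 231.2]
(-0.05, 0.032, 0.003) [264.9 232.5]
(0.05, -0.032, 0.003) [332.9 120.3]
(0.05, 0.032, 0.003) [260.1 122.7]
(-0.046, 0.017, 0.03) [277.6 235.7]
(-0.046, -0.017, 0.03) [317.7 234.9]
(-0.002, 0.017, 0.03) [275.2 183.9]
(-0.002, -0.017, 0.03) [316.6 182.8]
t 3.9 pos [0.5484 0.1543 0.2392] rot [179.73  -0.66  -7.44] F [ 0.2 -0.9 -0.9] grip 0.0869
shift [ 0.0153 -0.0236  0.0393] turn [ 0.28 -0.66 -1.44]
[  13.    13.2  -36.1   98.2    8.8   70.8 -122.7]
```

View pics/w2m.png

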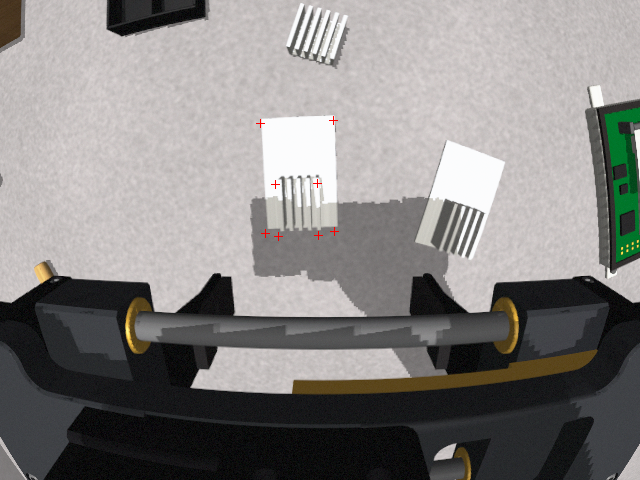

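Request:
carry_out --increments "1 0.006 -0.007 0.04 0 0 0;1 0.006 -0.007 0.04 0.2 -0.6 -1;1 0.005 -0.006 0.03 0 0 -1;1 0 0 0.0 0 0 0"

```text
time_s: 4.4
tool_pos: [0.5728, 0.1598, 0.1276]
tool_rot: [179.6, -0.3, -6.2]
force: [-0.2, -0.8, 0.4]
grip_width: 0.087
```

```bash
python3 rel.py .569 .1738 .077 -5.5
```

```text
t 4.4 pos [0.5728 0.1598 0.1276] rot [179.58  -0.28  -6.24] F [-0.2 -0.8  0.4] grip 0.087
shift [-0.0056 -0.0138  0.0505] turn [ 0.42 -0.28 -0.74]
[  10.    23.   -34.2  100.8   15.2   60.7 -125.9]
```

Request:
carry_out --increments "1 -0.003 -0.007 0.01 0.4 -0.2 -0.7;1 -0.003 -0.007 0.01 0 0 0;1 0 0 0 0 0 0;1 0 0 0 0 0 0"

```text
time_s: 4.9
tool_pos: [0.5701, 0.1731, 0.1102]
tool_rot: [180.0, -0.4, -5.7]
force: [-0.0, -0.4, -0.4]
grip_width: 0.0871
```

```bash
python3 rel.py .569 .1738 .077 -5.5
python3 - <<'E'
from cell import *
from h import *
p=read_camera("wrist"); cv2.imwrite("pics/w3.png",p["img"])
for m in masks_of("plate",p)[:2]:
    W,r=rectfit(p,m["pixels"],.003,True); print(m["confidence"],m["bbox"],np.round(r[0],1),np.round(r[1],1),r[2])
E
```

```text
t 4.9 pos [0.5701 0.1731 0.1102] rot [180.    -0.39  -5.71] F [-0.  -0.4 -0.4] grip 0.0871
shift [-0.0014 -0.0006  0.0332] turn [ 0.   -0.39 -0.21]
[   8.9   24.3  -34.3  101.5   16.    58.7 -127.1]
0.77 [258.7, 136.3, 379.6, 316.4] [593.1 171. ] [ 65.4 105.6] 85.03243255615234
0.68 [484.8, 183.8, 605.5, 309.2] [568.8  18.7] [67.  65.5] 67.29496002197266
```

View pics/w3.png

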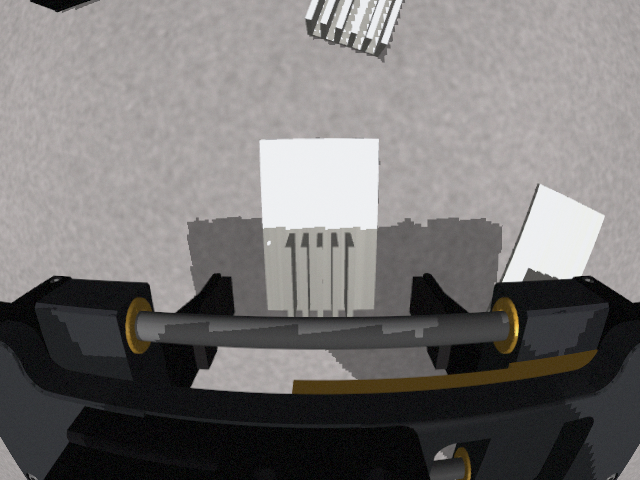

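Request:
carry_out --increments "1 -0.001 0 0.016 0 -0.3 0;1 0 0 0.014 0 0 0;1 0 0 0.00 0 0 0;1 0 0 0 0 0 0" --force 35

```text
time_s: 5.5
tool_pos: [0.5689, 0.1729, 0.0775]
tool_rot: [180.0, -0.0, -5.7]
force: [0.3, -0.4, -0.3]
grip_width: 0.0869
```

```bash
python3 rel.py .569 .1738 .077 -5.2
```

```text
t 5.5 pos [0.5689 0.1729 0.0775] rot [ 1.7998e+02 -1.0000e-02 -5.7300e+00] F [ 0.3 -0.4 -0.3] grip 0.0869
shift [ 0.     -0.0009  0.0005] turn [ 0.02 -0.01 -0.53]
[   8.1   26.8  -33.4  102.6   17.5   55.8 -128.2]
```

Request:
carry_out --increments "0.3 0 -0.001 0 0 0 -0.5;0.3 0 0 0 0 0 0;0.3 0 0 0 0 0 0;0 0 0 0 0 0 0;0 0 0 0 0 0 0;0 0 0 0 0 0 0;0 0 0 0 0 0 0" --force 35

```text
time_s: 6.38
tool_pos: [0.5696, 0.1742, 0.0786]
tool_rot: [-180.0, -0.1, -5.2]
force: [-0.4, -0.1, -0.3]
grip_width: 0.0339
```

Request:
carry_out --increments "0 0 0 -0.02 0 0 0;0 0 0 -0.03 0 0 0;0 0 0 -0.03 0 0 0;0 0 0 -0.03 0 0 0;0 0 0 0 0 0 0;0 0 0 0 0 0 0"

```text
time_s: 7.12
tool_pos: [0.5687, 0.1744, 0.1956]
tool_rot: [-180.0, -0.1, -5.1]
force: [-0.4, -0.6, -2.6]
grip_width: 0.0339
```

Run:
```python
from cell import *
from h import *
o=get_obs();print(o["tool_pos"],o["tool_rot"],o["force"],o["grip_width"])
p=read_camera("wrist"); cv2.imwrite("pics/w4.png",p["img"])
for m in masks_of("plate",p)[:2]:
    W,r=rectfit(p,m["pixels"],o["tool_pos"][2]-.0756,True); print(m["confidence"],m["bbox"],np.round(r[0],1),np.round(r[1],1),r[2])
```

```text
[0.56870573 0.17442378 0.19562862] [-1.79987085e+02 -1.42039572e-01 -5.14730370e+00] [-0.41665351 -0.61902736 -2.62183466] 0.03394522142648294
0.89 [444.1, 167.9, 545.0, 285.1] [590.6  82.5] [41.6 59.2] 68.41253662109375
0.65 [250.3, 137.9, 394.4, 361.2] [600. 171.] [65. 89.] 84.8546371459961
```

View pics/w4.png

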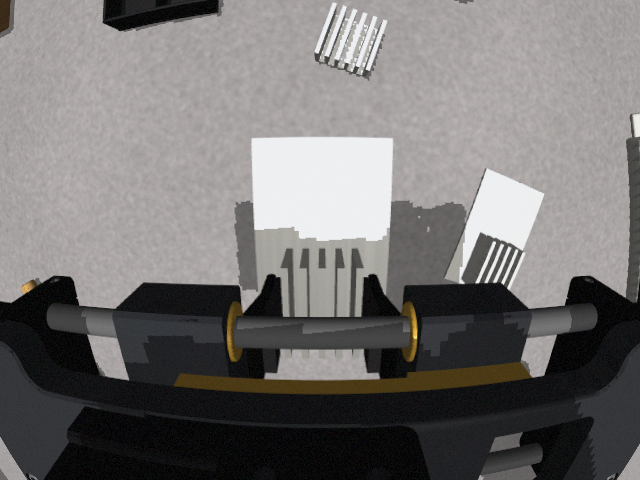

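Run:
```python
from h import *
from scipy.spatial.transform import Rotation as R
import cv2
d=np.load("w1.npz"); p={k:d[k] for k in d.files}
img=p["img"].astype(int); s=img[:,:,2]-img[:,:,0]
c=[]
for a,b,e,f in [(188,208,306,328),(182,202,344,366)]:
    w=np.clip(s[a:b,e:f]-40,0,None); v,u=np.mgrid[a:b,e:f]; c.append([(w*u).sum()/w.sum(),(w*v).sum()/w.sum()])
print(c); W=onplane(p,c,.0315,True); print(W)
v=W[0]-W[1]; yaw=np.degrees(np.arctan2(-v[0],v[1])); m=W.mean(0); print("yaw",yaw,np.linalg.norm(v),"mid",m,"seat",m[:2]+.024*np.array([np.cos(np.radians(yaw)),np.sin(np.radians(yaw))]))
# outline yaw: white seat/leaf via threshold, black rim corners by eye
rim=np.array([[236,78],[401,58],[419,235],[264,254]]); Q=onplane(p,rim,.026,True); print(Q, Q.mean(0))
e=(Q[0]-Q[3]); print("rim yaw",np.degrees(np.arctan2(e[1],e[0]))); e=(Q[1]-Q[2]); print(np.degrees(np.arctan2(e[1],e[0])))
e=(Q[0]-Q[1]); print(np.degrees(np.arctan2(-e[0],e[1])));e=(Q[3]-Q[2]); print(np.degrees(np.arctan2(-e[0],e[1])))
# plate in tool; p4 camera pose = tool pose * const; reconstruct from w1
T1=np.eye(4);T1[:3,:3]=R.from_euler('xyz',[-179.94939571,-0.31075787,1.50252678],degrees=True).as_matrix();T1[:3,3]=[0.50418506,-0.21801219,0.29104796]
C=np.linalg.inv(T1)@p["world_from_camera"]; print("cam in tool",C.round(4))
q=dict(p); q["world_from_camera"]=np.diag([1,-1,-1,1.])@C   # tool frame flipped up
for uv in [(251.5,138),(393,137),(256,285),(388,285)]: print(uv,onplane(q,uv,-.0756,True).round(4))
```

```text
[[np.float64(317.265756302521), np.float64(196.51680672268907)], [np.float64(354.27371794871794), np.float64(191.7167735042735)]]
[[ 0.5220564  -0.21408064  0.0315    ]
 [ 0.52775025 -0.2493677   0.0315    ]]
yaw 9.16612996500069 0.03574348690627916 mid [ 0.52490332 -0.23172417  0.0315    ] seat [ 0.54859686 -0.22790103]
[[ 0.63664994 -0.13306392  0.026     ]
 [ 0.66059923 -0.29076737  0.026     ]
 [ 0.4851049  -0.31858735  0.026     ]
 [ 0.46084917 -0.16106387  0.026     ]] [ 0.56080081 -0.22587063  0.026     ]
rim yaw 9.049539815075677
9.007774345570008
8.635120698451006
8.753747197045282
cam in tool [[-0.000e+00 -9.613e-01 -2.755e-01  7.690e-02]
 [ 1.000e+00 -3.000e-04  1.000e-03  5.000e-04]
 [-1.100e-03 -2.755e-01  9.613e-01 -9.170e-02]
 [ 0.000e+00  0.000e+00  0.000e+00  1.000e+00]]
(251.5, 138) [[ 0.0753  0.0308 -0.0756]]
(393, 137) [[ 0.0758 -0.0329 -0.0756]]
(256, 285) [[ 0.0043  0.0317 -0.0756]]
(388, 285) [[ 0.0042 -0.0336 -0.0756]]
```

Request:
carry_out --increments "0 -0.005 0.02 0 0 0 0;0 -0.008 0.04 0 0 0 -1.5;0 -0.01 0.045 0 0 0 -1.5;0 -0.012 0.045 0 0 0 -1.5;0 -0.013 0.045 0 0 0 -1.5;0 -0.015 0.045 0 0 0 -1.5;0 -0.018 0.045 0 0 0 -1.5;0 -0.02 0.045 0 0 0 -1.5;0 -0.015 0.035 0 0 0 -1.5;0 -0.01 0.02 0 0 0 -1.5;0 0 0 0 0 0 0;0 0 0 0 0 0 0"

```text
time_s: 8.72
tool_pos: [0.4348, -0.2218, 0.1816]
tool_rot: [-179.3, 1.0, 9.0]
force: [0.4, 0.4, -1.5]
grip_width: 0.0339
```

```bash
python3 rel.py .4632 -.2403 .118 9
```

```text
t 8.72 pos [ 0.4348 -0.2218  0.1816] rot [-179.3     0.99    8.98] F [ 0.4  0.4 -1.5] grip 0.0339
shift [0.0263 0.0235 0.0629] turn [-0.7   0.99 -0.03]
[ 45.3   5.6 -22.3 111.9   2.3  64.1 -59. ]
```

Request:
carry_out --increments "0 0.012 0.012 0.01 -0.7 0.9 0;0 0.012 0.012 0.02 0 0 0;0 0 0 0.02 0 0 0;0 0 0 0 0 0 0;0 0 0 0 0 0 0"

```text
time_s: 9.35
tool_pos: [0.4661, -0.2346, 0.1301]
tool_rot: [-179.9, -0.0, 9.5]
force: [-0.4, -0.6, -1.3]
grip_width: 0.0336
```

```bash
python3 rel.py .4632 -.2403 .1145 9;python3 - <<'E'
from cell import *
from h import *
p=read_camera("wrist"); cv2.imwrite("pics/w5.png",p["img"]); np.savez("w5.npz",**p,tp=get_obs()["tool_pos"],tr=get_obs()["tool_rot"])
p=read_camera("side"); cv2.imwrite("pics/s5.png",cv2.resize(p["img"][190:290,280:440],None,fx=5,fy=5,interpolation=cv2.INTER_CUBIC))
E
```

```text
t 9.35 pos [ 0.4661 -0.2346  0.1301] rot [-1.7988e+02 -2.0000e-02  9.5400e+00] F [-0.4 -0.6 -1.3] grip 0.0336
shift [-0.0038  0.0052  0.0156] turn [-0.12 -0.02  0.54]
[ 44.   12.5 -22.1 111.    5.4  57.5 -61. ]
```

View pics/w5.png

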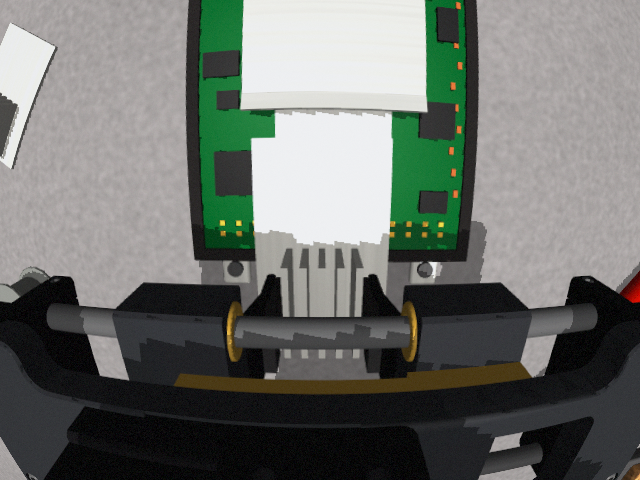

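View pics/s5.png

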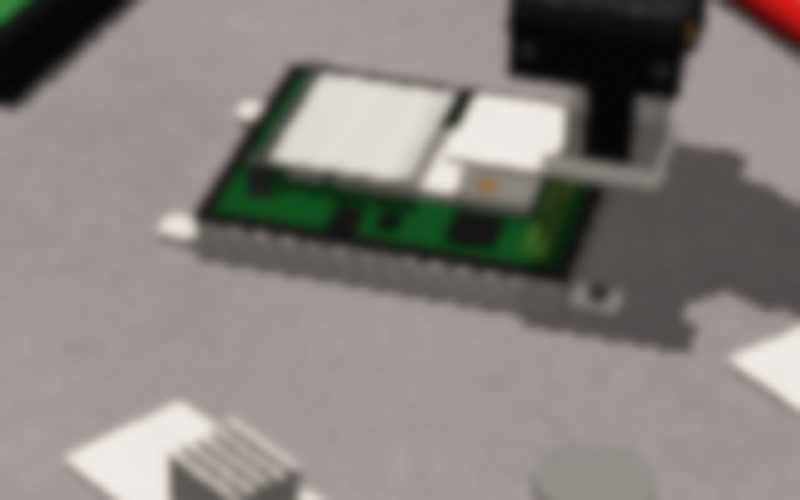

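Run:
```python
from h import *
d=np.load("w5.npz"); p={k:d[k] for k in d.files}; print(p["tp"],p["tr"])
L=onplane(p,[(240,108),(428,111)],.042,True); print("leaf edge",L.round(4),L.mean(0).round(4))
y=np.radians(9); print("-> home seat", (L.mean(0)[:2]-.007*np.array([np.cos(y),np.sin(y)])).round(4))
P=onplane(p,[(251.5,138),(392,137)],p["tp"][2]-.0756,True); m=P.mean(0); print("plate front",P.round(4),"origin",(m[:2]-.05*np.array([np.cos(np.radians(9.5)),np.sin(np.radians(9.5))])).round(4))
```

```text
[ 0.46591612 -0.23450972  0.13003428] [-1.79868038e+02 -1.05277883e-02  9.53736586e+00]
leaf edge [[ 0.5485 -0.1815  0.042 ]
 [ 0.5628 -0.2717  0.042 ]] [ 0.5557 -0.2266  0.042 ]
-> home seat [ 0.5487 -0.2277]
plate front [[ 0.5351 -0.1917  0.0544]
 [ 0.5461 -0.254   0.0544]] origin [ 0.4913 -0.2311]
```

Request:
carry_out --increments "0 -0.004 0.005 0.006 0 0 0.5;0 0 0 0.0075 0 0 0;0 0 0 0 0 0 0;0 0 0 0 0 0 0"

```text
time_s: 9.95
tool_pos: [0.4627, -0.2415, 0.117]
tool_rot: [-180.0, -0.1, 8.9]
force: [-0.0, -0.4, -1.6]
grip_width: 0.0338
```

```bash
python3 rel.py .4632 -.2403 .1135 9
```

```text
t 9.95 pos [ 0.4627 -0.2415  0.117 ] rot [-1.80e+02 -1.00e-01  8.92e+00] F [-0.  -0.4 -1.6] grip 0.0338
shift [ 0.0006 -0.0011  0.0035] turn [-0.   -0.1  -0.08]
[ 44.3  13.4 -21.6 111.7   5.9  55.8 -61.2]
```

Request:
carry_out --increments "0 0.0005 -0.001 0.003 0 0 0;0 0 0 0 0 0 0;0 0 0 0 0 0 0"

```text
time_s: 10.32
tool_pos: [0.4633, -0.2402, 0.114]
tool_rot: [180.0, -0.1, 8.9]
force: [-0.1, 0.1, -2.4]
grip_width: 0.0336
```

```bash
python3 rel.py .5225 -.2309 .1135 9;python3 - <<'E'
from cell import *
from h import *
p=read_camera("side"); cv2.imwrite("pics/s6.png",cv2.resize(p["img"][190:270,310:440],None,fx=6,fy=6,interpolation=cv2.INTER_CUBIC))
E
```

```text
t 10.32 pos [ 0.4633 -0.2402  0.114 ] rot [ 1.80e+02 -1.10e-01  8.93e+00] F [-0.1  0.1 -2.4] grip 0.0336
shift [ 0.0599 -0.      0.0006] turn [ 0.   -0.11 -0.07]
[ 44.2  13.7 -21.7 111.9   6.   55.5 -61.4]
```

View pics/s6.png

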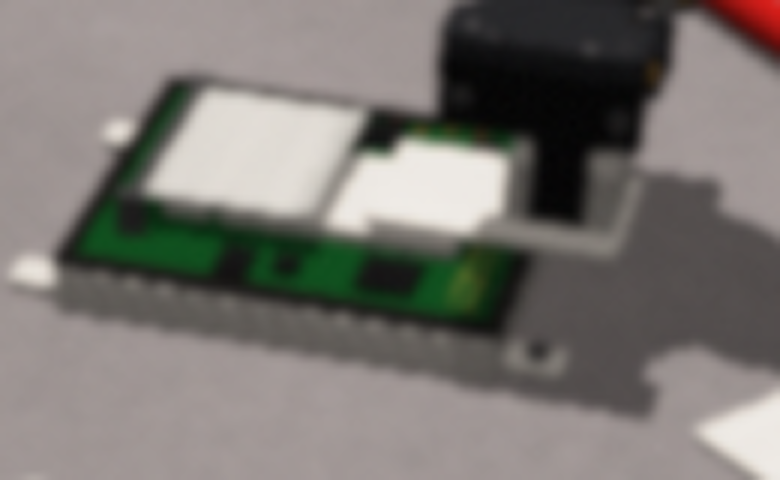

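Request:
carry_out --increments "0 0.003 0 0.001 0 0 0;0 0.006 0 0.0003 0 0 0;0 0.006 0 0 0 0 0;0 0.006 0 0 0 0 0;0 0.003 0 0 0 0 0;0 0 0 0 0 0 0"

```text
time_s: 11.12
tool_pos: [0.4894, -0.236, 0.1128]
tool_rot: [180.0, -0.2, 9.0]
force: [-0.6, -0.7, -2.0]
grip_width: 0.0338
```

```bash
python3 rel.py .5225 -.2309 .1135 9;python3 - <<'E'
from cell import *
from h import *
p=read_camera("wrist"); cv2.imwrite("pics/w7.png",p["img"])
E
```

```text
t 11.12 pos [ 0.4894 -0.236   0.1128] rot [ 1.80e+02 -1.60e-01  8.97e+00] F [-0.6 -0.7 -2. ] grip 0.0338
shift [ 0.0335  0.0001 -0.0006] turn [ 0.   -0.16 -0.03]
[ 42.4  16.2 -21.9 109.    7.1  56.  -63.7]
```

View pics/w7.png

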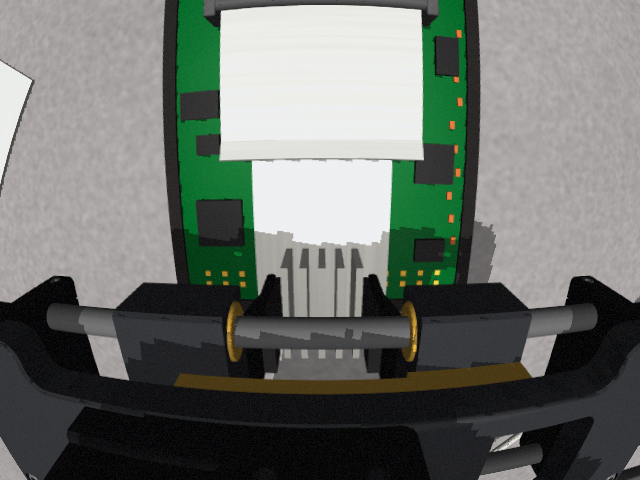

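The tongue is under the leaf edge and centred: leaf columns 220–423, tongue 252–391, both centred on about 321.5. There is no extra force.

Request:
carry_out --increments "0 0.004 0 0 0 0 0;0 0.006 0 0 0 -0.15 0;0 0.006 0 0 0 0 0;0 0.006 0 0 0 0 0;0 0.003 0 0 0 0 0;0 0 0 0 0 0 0"

```text
time_s: 11.92
tool_pos: [0.5157, -0.2319, 0.1127]
tool_rot: [-180.0, 0.0, 9.0]
force: [-0.9, -0.4, -1.1]
grip_width: 0.0335
```

```bash
python3 rel.py .5225 -.2309 .1130 9
```

```text
t 11.93 pos [ 0.5157 -0.2319  0.1127] rot [-1.80e+02  1.00e-02  8.95e+00] F [-0.9 -0.4 -1.1] grip 0.0335
shift [ 0.0069  0.0001 -0.0003] turn [-0.    0.01 -0.05]
[ 40.5  18.7 -22.  105.8   8.2  57.  -65.9]
```

Now in small steps, feeling for the stop.

Request:
carry_out --increments "0 0.002 0 0 0 0 0;0 0.002 0 0 0 0 0;0 0.002 0 0 0 0 0;0 0 0 0 0 0 0"

```text
time_s: 12.42
tool_pos: [0.5216, -0.2311, 0.1126]
tool_rot: [180.0, 0.0, 8.9]
force: [0.1, -0.9, -1.3]
grip_width: 0.0337
```

Request:
carry_out --increments "0 0.0015 0 0 0 0 0;0 0 0 0 0 0 0;0 0.0015 0 0 0 0 0;0 0 0 0 0 0 0"

```text
time_s: 12.92
tool_pos: [0.5241, -0.2309, 0.1125]
tool_rot: [180.0, 0.1, 8.9]
force: [-0.7, -0.4, -2.1]
grip_width: 0.0339
```

Request:
carry_out --increments "0 0.0015 0 0 0 0 0;0 0 0 0 0 0 0"

```text
time_s: 13.18
tool_pos: [0.5244, -0.2309, 0.1121]
tool_rot: [-180.0, 0.3, 8.9]
force: [-0.5, 0.7, -0.2]
grip_width: 0.0337
```

Request:
carry_out --increments "0 0.0015 0 0 0 0 0;0 0 0 0 0 0 0"

```text
time_s: 13.42
tool_pos: [0.5246, -0.231, 0.1118]
tool_rot: [-179.9, 0.5, 8.9]
force: [-1.3, -0.7, -0.5]
grip_width: 0.0338
```

Request:
carry_out --increments "0 0.003 0 0 0 -0.4 0;0 0 0 0 0 0 0"

```text
time_s: 13.68
tool_pos: [0.5256, -0.231, 0.1114]
tool_rot: [-179.9, 1.2, 8.9]
force: [-0.9, 1.0, 1.0]
grip_width: 0.0337
```

```bash
python3 rel.py .5225 -.2309 .1130 9;python3 - <<'E'
from cell import *
from h import *
p=read_camera("wrist"); cv2.imwrite("pics/w8.png",p["img"])
p=read_camera("side"); cv2.imwrite("pics/s8.png",cv2.resize(p["img"][190:270,310:440],None,fx=6,fy=6,interpolation=cv2.INTER_CUBIC))
E
```

```text
t 13.68 pos [ 0.5256 -0.231   0.1114] rot [-179.91    1.17    8.86] F [-0.9  1.   1. ] grip 0.0337
shift [-0.0031 -0.0006 -0.0016] turn [-0.1   1.17 -0.14]
[ 39.3  20.4 -21.7 103.9   9.2  58.5 -67.3]
```

View pics/w8.png

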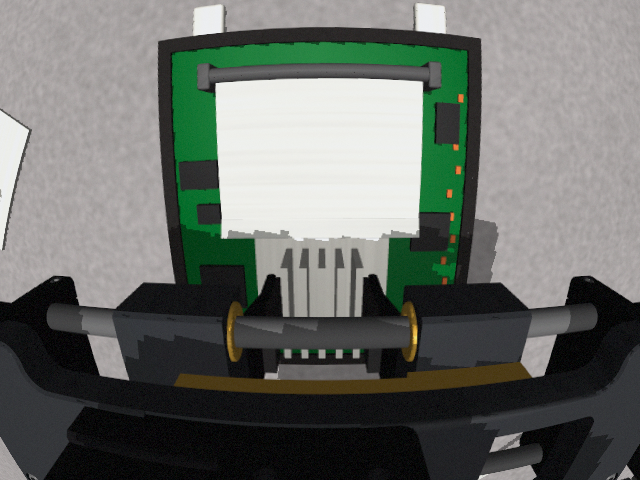

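View pics/s8.png

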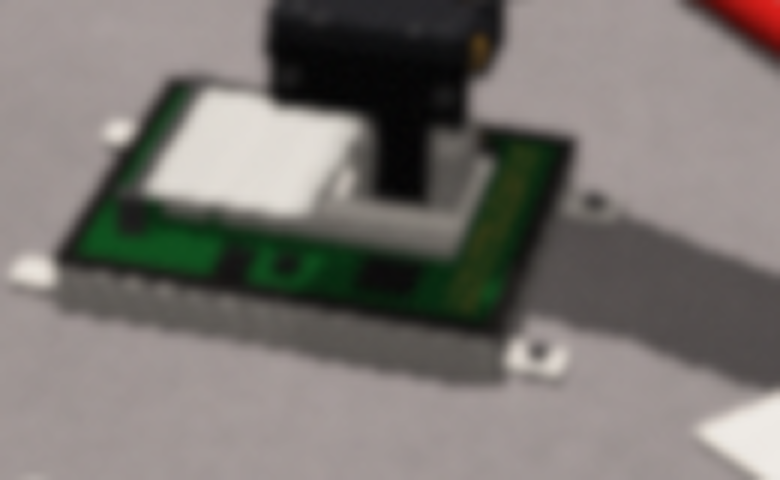

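Request:
carry_out --increments "0 -0.0018 0 0 0 1.1 0;0 0 0 0.001 0 0 0;0 0 0 0.001 0 0 0"

```text
time_s: 14.15
tool_pos: [0.5241, -0.2315, 0.1108]
tool_rot: [-180.0, -0.1, 8.9]
force: [-5.4, 0.6, 5.8]
grip_width: 0.0335
```

```bash
python3 rel.py .5235 -.2308 .1086 9
```

```text
t 14.15 pos [ 0.5241 -0.2315  0.1108] rot [-1.7997e+02 -6.0000e-02  8.8600e+00] F [-5.4  0.6  5.8] grip 0.0335
shift [-0.0005 -0.0008  0.0022] turn [-0.03 -0.06 -0.14]
[ 40.   19.7 -21.9 104.9   8.5  57.  -66.5]
```

Request:
carry_out --increments "0 -0.0005 -0.0005 0.002 0 0 0;0 0 0 0.003 0 0 0;0 0 0 0.003 0 0 0"

```text
time_s: 14.52
tool_pos: [0.5241, -0.2314, 0.1085]
tool_rot: [179.9, -0.1, 8.8]
force: [-12.5, 3.1, 26.7]
grip_width: 0.0337
```

```bash
python3 rel.py .5235 -.2308 .1086 9
```

```text
t 14.53 pos [ 0.5241 -0.2314  0.1085] rot [ 1.7992e+02 -6.0000e-02  8.8400e+00] F [-12.5   3.1  26.7] grip 0.0337
shift [-0.0005 -0.0007 -0.0001] turn [ 0.08 -0.06 -0.16]
[ 39.9  19.8 -21.9 105.    8.7  56.7 -66.7]
```

Request:
carry_out --increments "0 -0.0005 0 0.0025 0 0 0;0 0 0 0.0025 0 0 0;0 0 0 0.0025 0 0 0"

```text
time_s: 14.9
tool_pos: [0.5241, -0.2313, 0.1085]
tool_rot: [179.8, -0.0, 8.8]
force: [-10.1, 1.4, 16.4]
grip_width: 0.0336
```

```bash
python3 rel.py .5235 -.2308 .1086 9;python3 - <<'E'
from cell import *
from h import *
p=read_camera("wrist"); cv2.imwrite("pics/w9.png",p["img"])
p=read_camera("side"); cv2.imwrite("pics/s9.png",cv2.resize(p["img"][190:270,310:440],None,fx=6,fy=6,interpolation=cv2.INTER_CUBIC))
for i in range(6): read_camera("top")
o=get_obs(); print(o["force"],o["tool_pos"],o["tool_rot"],o["wrist_torque"])
E
```

```text
t 14.9 pos [ 0.5241 -0.2313  0.1085] rot [ 1.7981e+02 -5.0000e-02  8.8300e+00] F [-10.1   1.4  16.4] grip 0.0336
shift [-0.0005 -0.0006 -0.0001] turn [ 0.19 -0.05 -0.17]
[ 39.9  19.8 -21.9 105.1   8.8  56.7 -66.9]
[-10.36718431   1.65296831  17.25887048] [ 0.52406654 -0.23121465  0.10854584] [ 1.79817779e+02 -4.51390205e-02  8.83511850e+00] [0.79839519 2.20792625 0.20073618]
```

View pics/w9.png

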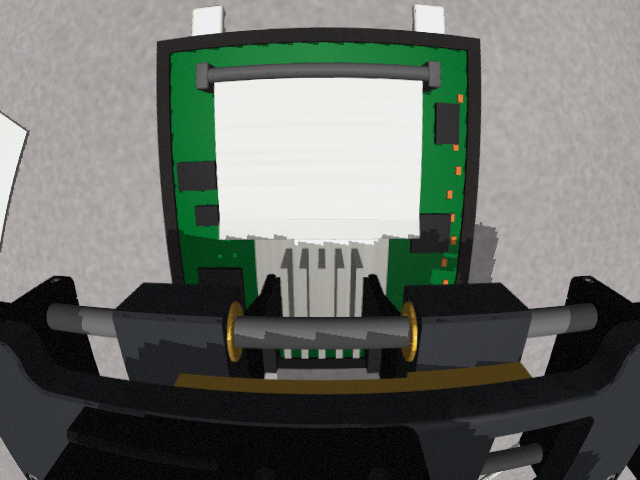

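View pics/s9.png

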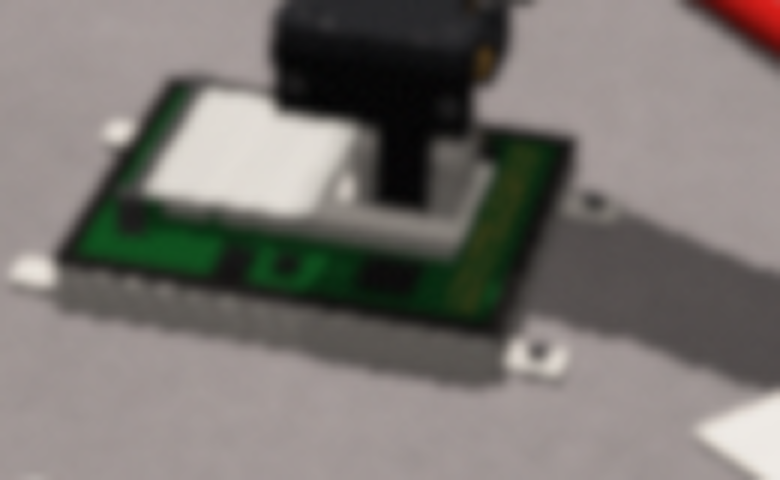

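Run:
```python
from cell import *
print(sign_off())
o=get_obs(); print(o["time_s"],o["force"],o["tool_pos"],o["grip_width"])
```

```text
the job is handed in; nothing more can be done
None
the job is handed in; nothing more can be done
```

I gripped the leftmost plate across its fins and slid the tongue centred under the leaf to the stop. I then pressed it flat on the seat and handed the job in at about 15 s, still gripping and pushing. The sign-off gives no verdict, so these are my own last readings:

- **Home against the stop:** there was a steady push back of about 10 N along x. The tool stopped about 0.5 mm past the point I had worked out for the stop, which is within camera error.
- **Centred and straight:** in the wrist view the tongue and the leaf shared the same centre column on entry, with no visible offset afterwards. The tool's yaw was 8.8°, against 9.0° measured for the housing.
- **Pressed flat:** the push was about 17 N down, steady over roughly 0.4 s. The tool's height matched the plate's underside lying on the seat to within 0.1 mm. The tool was within 0.2° of vertical.
- **Leaf:** it looked level in the side and wrist views throughout.
- **Bystanders:** I made no contact with any of them that I know of, but I took no final check of where they stand.

Two things I could not confirm: the contact travel and the leaf angle cannot be read directly, so both are inferred from height, force and pictures. While I was feeling for the stop, the hand tipped about 1.2° nose-down. I corrected that before pressing, and the final pose showed no tilt left in the tool.

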